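Check the snowshoe bench scale with the large brass weight

TASK

Before the snowshoe parts are weighed, check the green sprung scale: take the larger of the two brass check weights and set it upright in the middle of the scale's round steel pan, then let go of it so that the pan carries it freely. Set it down gently, without driving the pan down onto its stop, and leave the small brass weight where it stands.

Things in the scene. Friction and masses are not known exactly. Their poses are not given: they have to be found in the camera images.
- big_weight_mid (a point): the LARGER brass check weight (about 500 g): a loose upright cylinder 42 mm in diameter and 44 mm high with a low button (19 mm in diameter, 8 mm high) on top, 52 mm high in all; it stands on the bench. This point is on its axis, half-way up, 26 mm above its underside; z is its axis. Grasp it across the 42 mm cylinder, in any yaw.
- small_weight_mid (a point): the SMALLER brass check weight (about 150 g), of the same shape: cylinder 30 mm in diameter and 26 mm high, 34 mm high in all with its button. To be left alone. This point is on its axis, half-way up, 17 mm above its underside; z is its axis.
- pan_top (a point): centre of the upper face of the sprung scale's pan: a flat round steel disc 140 mm in diameter and 4 mm thick, with a thin blue ring (60 mm in diameter) round its centre, 82 mm above the bench when empty; z points up. It stands on a round green housing 50 mm high and 164 mm in diameter at the foot, fixed to the bench, with a white graduated plate and a red pointer on one side. The point sinks with the pan.
- pan (a joint): how far the pan has sunk, in m: 0 empty, growing downward, with a hard stop at 0.022. It takes about 1.2 N to start it and then 0.6 N per mm; the large weight alone sinks it 5 to 8 mm. It only slides up and down and does not tilt.
Mind the look-alikes: they are no part of the job. Leave any blue or purple look-alike of the part that bears big_weight_mid alone.

How it is judged:
By the outcome, as a careful person would: the job done as asked, in the order asked, and still so for the second after the job is handed in, with the robot touching nothing.
It also fails if it takes over 43 s, if anything falls off the work surface, if the arm or the gripper's body presses on something with over 40 N, if the wrist force passes 120 N, or if a joint passes its speed limit or range.

ROBOT

A 7-joint arm with a two-finger parallel gripper is mounted at the origin on the work surface. World frame = base frame: x ahead of the robot, y to its left, z up, the work surface at z = 0. Lengths are in m, angles in rad, forces in N, time in s.
With the tool pointing down it reaches from about 0.35 to 0.9 m from the base axis. Payload 8.1 kg.
Tool frame: the origin (TCP) lies midway between the tips of the shut fingers; the grasp point (between the pads) lies 19 mm behind it; x points along the fingers, z is the direction in which the jaws open and shut, and the axes are right-handed (so a half turn about x gives the same grasp; the last joint's range is limited). The gripper opens to 92 mm and grips with 3 to 60 N. Pads are 19 mm wide; open, the fingers measure 130 mm over their backs; the gripper's body (75 mm by 190 mm) begins 47 mm behind the grasp point.
Start: joints at [1.191, 0.434, 0.025, 1.573, -0.012, 1.134, -0.075], TCP at [0.171, -0.601, 0.227] pointing down, gripper open.
Joint ranges: [-2.62, 2.62], [-0.44, 2.09], [-1.27, 1.32], [0.08, 2.57], [-1.32, 4.46], [0.12, 2], [-2.74, 2.74]. Speed limits (rad/s): [2.22, 2.22, 3.01, 3.01, 3.14, 3.14, 3.14].

INTERFACE

Orientations are given as a rotation vector (axis times angle).
In Python, from cell import arm, optics, finder gives the robot as it stands.
- The arm moves only by the tool send_rows, never from a script. Its argument "rows" is a list that holds one entry, the list of rows, each a list of 7 numbers: the shift along the tool's x, y, z in mm, then the turn, a rotation vector about the tool's x, y, z in degrees, then the opening in per cent of the stroke, from 0 (shut) to 100 (fully open). A call has exactly 8 rows; each row is the pose to reach, as a shift and turn from the pose commanded when the call began, along the tool's axes at that moment; what a row does not reach only later rows make up. A row lasts 1/10 s, in which the tool goes at most 50 mm and 8.59 degrees, less where a joint would pass 70% of its speed; a pose out of reach is approached as far as the arm can. A call with a gripper value outside its range is refused whole. The fingers move at their own pace and stop on an object; "grip_force" is the grip in N (left out, the last holds). Time passes only in rows, so rows that repeat a pose let the fingers close, or fill a call up. It gives the time, the measured TCP pose, the force and the opening at its end, in the units of the state.
- arm.observe(): the state, without advancing time (a new reading comes with each control period).
- optics.get_image(name): name is "scene" or "top" or "wrist"; returns (picture, depth): 384x512x3 uint8, red, green, blue; 384x512 float32, m along the optical axis (not along the pixel's ray), 0 where there is no reading.
- optics.get_calibration(name): a dict with "camera_matrix" (3x3 intrinsics, pixels), "D" ([k1, k2, p1, p2, k3] as OpenCV has them; the pictures are not rectified), "position" and "orientation" of the camera in the world; the wrist camera has in their place "T_tool_cam" (4x4, takes a point from camera to tool coordinates, whose origin is the TCP and whose axes are the tool frame's). Camera axes: x right, y up, looking along -z (the intrinsics and any distortion apply to the point x, -y, -z); pixel columns grow to the right and rows downward; lengths in m; the calibration is good to about 2 mm. A picture is of the moment at which its call begins: read the wrist's pose just before it. get_calibration takes no time and is no camera call.
- arm.sign_off(): hands the job in, once; it reports no verdict.
Trained networks look in the newest picture that a camera, given by its name, has taken for a name from the list of things; names that differ only in an ending like _2 or _b are one class to them, and where a whole thing is asked for, a point or a joint stands for the part that bears it (a point fixed in the world has none). Each returns a list of dicts, best first, with "confidence" (0 to 1); they miss things now and then, are a little off and sometimes report something else, mostly with a low value. They report only what shows in the picture. A call takes as long as a camera call. They do not tell look-alikes from the thing itself.
- finder.search_frame(camera, thing): "bbox" ([left, top, width, height] in pixels, round what is visible of it).
- finder.regions_of(camera, thing): "region" (384x512 bool, what is visible of it) and "bbox" ([left, top, width, height] in pixels, round what is visible of it).
- finder.place_of(camera, thing): "xy" ([column, row] in pixels: a listed point, or the origin of a listed thing).
The state is a dict: "clock": time; "joints": joint angles; "dq": joint speeds; "joint_efforts": joint torques, N m; "position": TCP position; "ee_rot": TCP orientation; "force": force on the tool from outside, world axes, zero at the start; "ft_torque": the same for the moment, N m; "width": opening from 0.0 (shut) to 1.0 (fully open).
Only numpy, scipy, OpenCV 4.12 (cv2) and the standard library are available. Lean on these libraries where they do the work, as an engineer would, in place of code of your own. Each camera call takes 0.05 s, during which the arm holds its last target.

## Working session

There is one attempt and no reset: what is moved stays moved. The work goes in short steps, Python scripts to look and compute and a tool call to move; the robot and the scene stay as the last step left them, time stands still between calls to the robot, and variables do not carry over. Pictures are saved under pics/ and viewed, and the job is handed in when it is done.

Besides the shell and the picture viewer there is one more tool, called after "Call:" by a JSON object that holds its "api" and its "payload", one argument or row to a line. send_rows: Moves the arm, as the interface text tells. Its arguments: {"type":"object","properties":{"rows":{"type":"array"},"grip_force":{"type":"number"}},"required":["rows"]}

```bash
mkdir -p pics; ls; cat > h.py <<'E'
import numpy as np,cv2
from scipy.spatial.transform import Rotation as R
from cell import arm,optics,finder
def pose():
    s=arm.observe(); T=np.eye(4); T[:3,:3]=R.from_rotvec(s['ee_rot']).as_matrix(); T[:3,3]=s['position']; return T,s
def camT(name,T=None):
    c=optics.get_calibration(name)
    if name=='wrist': return c,T@np.array(c['T_tool_cam'])
    M=np.eye(4); o=np.array(c['orientation'],float)
    M[:3,:3]=o if o.shape==(3,3) else R.from_rotvec(o).as_matrix()
    M[:3,3]=c['position']; return c,M
def cloud(name,depth,T=None):
    c,M=camT(name,T); h,w=depth.shape
    v,u=np.mgrid[:h,:w]; p=np.stack([u,v],-1).reshape(-1,1,2).astype(np.float64)
    n=cv2.undistortPoints(p,np.array(c['camera_matrix'],float),np.array(c['D'],float)).reshape(h,w,2)
    P=np.stack([n[...,0]*depth,-n[...,1]*depth,-depth],-1)
    return P@M[:3,:3].T+M[:3,3]
def save(n,im): cv2.imwrite('pics/'+n+'.png',im[...,::-1])
E
python3 - <<'E'
from h import *
T,s=pose(); print(s)
for n in ['scene','top','wrist']:
    T,s=pose(); im,d=optics.get_image(n); save(n+'0',im); np.savez('/tmp/'+n,im=im,d=d,T=T)
    c=optics.get_calibration(n); print(n,c.get('position'),c.get('orientation'),c.get('T_tool_cam'))
    for t in ['big_weight_mid','small_weight_mid','pan_top']:
        print(t,[(r['xy'],r['confidence']) for r in finder.place_of(n,t)][:4])
E
```

```text
pics
{'clock': 0.0, 'joints': array([ 1.19140534,  0.43519259,  0.02497779,  1.57412423, -0.01160237,
        1.13401138, -0.0751214 ]), 'dq': array([1.00918429e-03, 7.87344520e-05, 1.94408126e-04, 2.90711291e-04,
       4.50930159e-04, 1.16070682e-04, 8.68008743e-04]), 'joint_efforts': array([-2.93683183e-05, -6.67851019e+01,  9.85009521e-01, -3.14454424e+01,
       -6.05704263e-02,  4.30386979e-02,  2.34615745e-04]), 'position': array([ 0.17058997, -0.60071652,  0.22595343]), 'ee_rot': array([ 1.00389044,  1.32886567, -1.0024918 ]), 'force': array([ 0.5578117 , -1.12888418, -0.74181403]), 'ft_torque': array([-0.00709901,  0.02439635,  0.00037061]), 'width': 1.005359261870061}
scene [1.12544213 0.48315683 0.68019454] [0.44520441 0.98561315 2.17146857] None
big_weight_mid [([211.2, 162.2], 0.69), ([195.8, 183.3], 0.63), ([164.7, 193.4], 0.59)]
small_weight_mid [([271.0, 173.7], 0.45)]
pan_top [([340.6, 215.5], 0.89)]
top [0.44758123 0.01993654 0.75305778] [ 0.15658107 -0.17464007 -1.68811942] None
big_weight_mid [([363.1, 192.4], 0.88), ([343.5, 114.5], 0.62), ([343.5, 157.9], 0.58)]
small_weight_mid [([302.8, 248.2], 0.55), ([343.7, 158.0], 0.44)]
pan_top [([156.9, 229.0], 0.76)]
wrist None None [[ 5.73260119e-04  2.55120038e-01 -9.66909219e-01 -1.58915686e-01]
 [ 3.32928337e-04  9.66909275e-01  2.55120251e-01  6.81487969e-02]
 [ 9.99999780e-01 -4.68161743e-04  4.69353837e-04  4.04186197e-05]
 [ 0.00000000e+00  0.00000000e+00  0.00000000e+00  1.00000000e+00]]
big_weight_mid []
small_weight_mid []
pan_top []
```

View pics/scene0.png

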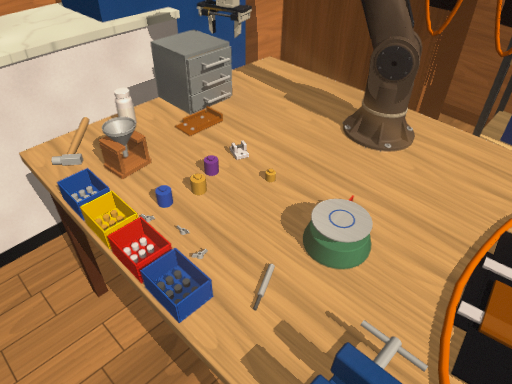

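View pics/top0.png

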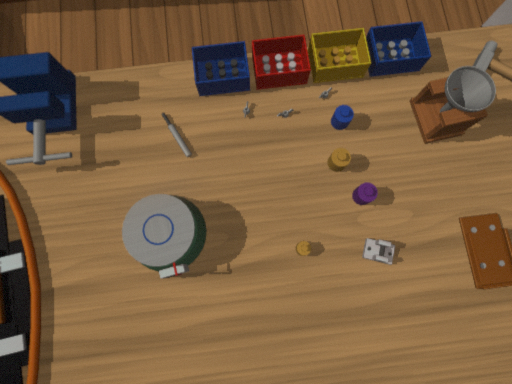

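```bash
python3 - <<'E'
from h import *
for n,pts in [('top',[(363,192),(343,114),(343,158),(303,248),(157,229)]),('scene',[(211,162),(196,183),(165,193),(271,174),(340,215)])]:
    z=np.load('/tmp/'+n+'.npz'); P=cloud(n,z['d'])
    for u,v in pts: print(n,u,v,P[v,u].round(4),z['im'][v,u])
E
```

```text
top 363 192 [ 0.5679 -0.2185  0.0434] [86 42 99]
top 343 114 [ 0.7407 -0.205   0.0518] [ 38  60 123]
top 343 158 [ 0.643  -0.1874  0.0528] [148 111  45]
top 303 248 [ 0.4701 -0.079   0.0336] [158 118  51]
top 157 229 [0.539  0.2008 0.081 ] [133 131 125]
scene 211 162 [ 0.5761 -0.2142  0.0448] [136  68 140]
scene 196 183 [ 0.6648 -0.1723  0.0421] [182 131  49]
scene 165 193 [ 0.75   -0.193   0.0452] [ 62  91 171]
scene 271 174 [ 0.477  -0.0715  0.0268] [228 167  59]
scene 340 215 [0.5327 0.1919 0.083 ] [192 180 163]
```

The scene view shows the brass big weight at (199,183), between the blue (165,195) and purple (211,165) look-alikes. The small weight is at (271,175) and the pan at (341,217). In the top view the big weight is at (341,159), the small one at (303,248) and the pan at (159,230). Next I'll refine the positions with fits.

```bash
python3 - <<'E'
from h import *
def circ(p):
    A=np.c_[2*p,np.ones(len(p))]; s=np.linalg.lstsq(A,(p**2).sum(1),rcond=None)[0]; return s[:2],np.sqrt(s[2]+s[:2]@s[:2])
for n in ['top','scene']:
    z=np.load('/tmp/'+n+'.npz'); P=cloud(n,z['d'])
    def blob(c,r,lo,hi):
        return (np.hypot(P[...,0]-c[0],P[...,1]-c[1])<r)&(P[...,2]>lo)&(P[...,2]<hi)
    for nm,c,r,lo,hi in [('top44',(.65,-.18),.04,.036,.0475),('btn',(.65,-.18),.04,.0485,.06),('pan',(.537,.197),.1,.076,.09),('purple',(.568,-.218),.045,.036,.0475),('blue',(.74,-.2),.045,.036,.0475)]:
        m=blob(c,r,lo,hi).astype(np.uint8)
        q=P[m>0]; 
        if len(q)<5: continue
        cs,_=cv2.findContours(m,0,cv2.CHAIN_APPROX_NONE); k=max(cs,key=cv2.contourArea)[:,0]
        print(n,nm,len(q),q.mean(0).round(4),'z med',np.median(q[:,2]).round(4),'minEnc',cv2.minEnclosingCircle(q[:,:2].astype(np.float32)),circ(P[k[:,1],k[:,0],:2]))
    # blue ring
    im=z['im'].astype(int); m=blob((.537,.197),.05,.076,.09)&(im[...,2]-im[...,0]>15)
    print('ring',m.sum(),circ(P[m][:,:2]))
T,s=pose();print(T.round(3))
E
```

```text
top top44 239 [ 0.648  -0.1845  0.0433] z med 0.0434 minEnc ((0.6497650742530823, -0.185481995344162), 0.021128932014107704) (array([ 0.649215  , -0.18540819]), np.float64(0.019961140690034775))
top btn 62 [ 0.6492 -0.1854  0.0514] z med 0.0515 minEnc ((0.6502102017402649, -0.18592536449432373), 0.009758874773979187) (array([ 0.64939716, -0.18558484]), np.float64(0.00844455365372739))
top pan 4147 [0.5377 0.1989 0.0818] z med 0.0818 minEnc ((0.5276845693588257, 0.1957726627588272), 0.08191005885601044) (array([0.53617527, 0.19803434]), np.float64(0.07019242260414298))
top purple 260 [ 0.5675 -0.2255  0.0434] z med 0.0436 minEnc ((0.5682168006896973, -0.22710129618644714), 0.02118370309472084) (array([ 0.56803469, -0.22675161]), np.float64(0.02016473183266567))
top blue 232 [ 0.7441 -0.2082  0.0432] z med 0.0434 minEnc ((0.7462595105171204, -0.2095392942428589), 0.021410787478089333) (array([ 0.74597487, -0.20940429]), np.float64(0.020054738328675173))
ring 211 (array([0.53916122, 0.19916045]), np.float64(0.028187961745305835))
scene top44 122 [ 0.6532 -0.1786  0.0435] z med 0.0444 mi
[... 416 characters left out ...]
120340585708618), 0.08355743438005447) (array([0.53784229, 0.20059035]), np.float64(0.06956627138799412))
scene purple 102 [ 0.5727 -0.2202  0.0435] z med 0.0446 minEnc ((0.5673587918281555, -0.22481442987918854), 0.02311631664633751) (array([ 0.56834995, -0.2254951 ]), np.float64(0.01797134439182007))
scene blue 123 [ 0.7497 -0.2023  0.0437] z med 0.0446 minEnc ((0.7466291785240173, -0.20814265310764313), 0.0228876955807209) (array([ 0.74629042, -0.20788494]), np.float64(0.01721454947506277))
ring 100 (array([0.53912748, 0.20013272]), np.float64(0.028186862739497245))
[[ 0.     0.962  0.273  0.171]
 [-0.     0.273 -0.962 -0.601]
 [-1.     0.     0.     0.227]
 [ 0.     0.     0.     1.   ]]
```

```bash
python3 - <<'E'
from h import *
z=np.load('/tmp/scene.npz'); P=cloud('scene',z['d'])
for u,v in [(190,40),(160,60),(215,50),(170,75),(190,105),(230,90),(225,12),(200,120),(120,125),(125,95),(240,10)]: print(u,v,P[v,u].round(3))
a=np.array([.171,-.601]);b=np.array([.65,-.185]);c=np.array([.5385,.1995])
z2=np.load('/tmp/top.npz'); P=np.r_[P.reshape(-1,3),cloud('top',z2['d']).reshape(-1,3)]
def cor(a,b,w):
    L=np.linalg.norm(b-a);d=(b-a)/L;q=P[:,:2]-a;s=q@d;t=q@[-d[1],d[0]]
    for k in np.arange(-.1,L+.1,.05):
        m=(s>k)&(s<k+.05)&(abs(t)<w); print(round(k,2),m.sum(),P[m,2].max().round(3) if m.any() else None)
cor(a,b,.12);print();cor(b,c,.12)
T,s=pose()
tgt=np.array([.65,-.185,.14]); print('tool mm',(T[:3,:3].T@(tgt-T[:3,3])*1000).round(1))
E
```

```text
190 40 [ 0.288 -0.656  0.22 ]
160 60 [ 0.397 -0.7    0.162]
215 50 [ 0.271 -0.537  0.209]
170 75 [ 0.4   -0.642  0.123]
190 105 [ 0.397 -0.54   0.039]
230 90 [ 0.212 -0.529  0.041]
225 12 [-0.388 -1.221  0.092]
200 120 [ 0.407 -0.475  0.008]
120 125 [ 0.71  -0.458  0.119]
125 95 [ 0.6   -0.616  0.122]
240 10 [ 0.18  -0.505  0.334]
-0.1 128 0.336
-0.05 498 0.337
0.0 854 0.359
0.05 894 0.338
0.1 1816 0.225
0.15 2927 0.224
0.2 3409 0.223
0.25 3448 0.03
0.3 3406 0.029
0.35 3189 0.01
0.4 3123 0.041
0.45 3262 0.042
0.5 3070 0.055
0.55 3324 0.055
0.6 3213 0.055
0.65 3406 0.055
0.7 3639 0.055

-0.1 2830 0.054
-0.05 3337 0.055
0.0 3776 0.055
0.05 3420 0.006
0.1 3529 0.005
0.15 3628 0.005
0.2 3726 0.005
0.25 3836 0.005
0.3 3946 0.087
0.35 4709 0.087
0.4 4479 0.086
0.45 3735 0.086
0.5 4392 0.005
tool mm [  86.8  574.7 -269.4]
```

View pics/wrist0.png

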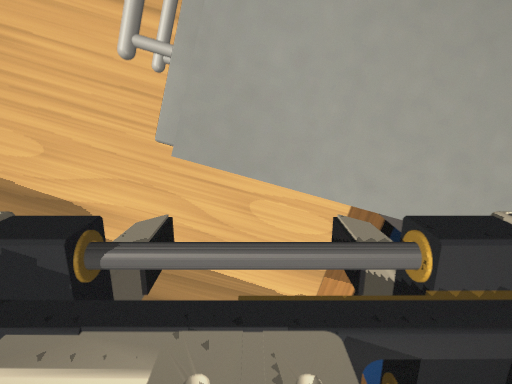

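The wrist view shows the grey drawer cabinet right beside the gripper, top at about z = 0.224, so I'll lift straight up before moving across.

Call:
{"api": "send_rows", "payload": {
  "rows": [
    [[-40,0,0,0,0,0,100],[-80,0,0,0,0,0,100],[-100,10,-5,0,0,0,100],[-100,50,-24,0,0,0,100],[-100,90,-43,0,0,0,100],[-100,130,-61,0,0,0,100],[-100,170,-80,0,0,0,100],[-100,210,-99,0,0,0,100]]
  ]
}}

```text
clock: 1.4
position: [0.3468, -0.4473, 0.327]
ee_rot: [1.003, 1.327, -1.003]
force: [0.2, -0.7, -0.2]
width: 1.004
```

Call:
{"api": "send_rows", "payload": {
  "rows": [
    [[0,42,-20,0,0,0,100],[0,84,-40,0,0,0,100],[0,126,-59,0,0,0,100],[20,168,-79,0,0,0,100],[50,210,-99,0,0,0,100],[85,252,-119,0,0,0,100],[120,294,-138,0,0,0,100],[140,335,-155,0,0,0,100]]
  ]
}}

```text
clock: 2.2
position: [0.6119, -0.2186, 0.1947]
ee_rot: [1.003, 1.328, -1.005]
force: [-0.2, -1.4, 0.2]
width: 0.997
```

```bash
python3 - <<'E'
from h import *
T,s=pose(); im,d=optics.get_image('wrist'); save('wrist1',im); np.savez('/tmp/wrist1',im=im,d=d,T=T)
print(s['position'],s['joints'].round(3),s['clock']); 
tgt=np.array([.65,-.185,.013]); print('tool mm',(T[:3,:3].T@(tgt-T[:3,3])*1000).round(1)); print(T.round(3))
P=cloud('wrist',d,T); m=(np.hypot(P[...,0]-.65,P[...,1]+.185)<.035)
for lo,hi in[(.036,.0475),(.0485,.06)]:
  k=m&(P[...,2]>lo)&(P[...,2]<hi)
  if k.sum()>4: print(k.sum(),cv2.minEnclosingCircle(P[k][:,:2].astype(np.float32)),np.median(P[k][:,2]))
E
```

```text
[ 0.61190443 -0.21855364  0.19467476] [ 0.381  0.511 -0.184  1.534  0.101  1.107 -1.12 ] 2.2
tool mm [181.6  46.  -21.9]
[[-0.001  0.962  0.272  0.612]
 [-0.     0.272 -0.962 -0.219]
 [-1.    -0.001 -0.     0.195]
 [ 0.     0.     0.     1.   ]]
998 ((0.6500673294067383, -0.18587079644203186), 0.020965049043297768) 0.0449059637268264
272 ((0.6489938497543335, -0.1864299327135086), 0.009209582582116127) 0.052837756365713084
```

View pics/wrist1.png

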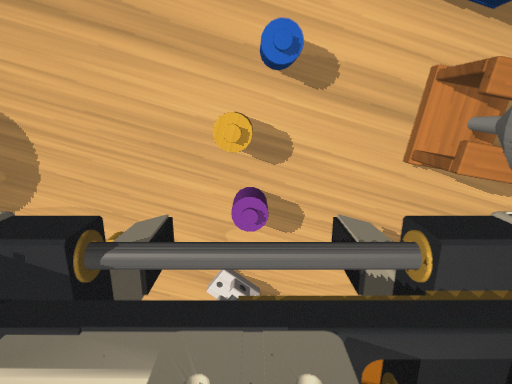

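The wrist view shows the brass weight at (233,132), and its depth confirms the position as (0.650, -0.186).

Call:
{"api": "send_rows", "payload": {
  "rows": [
    [[0,15,-8,0,0,0,100],[0,29,-15,0,0,0,100],[30,29,-15,0,0,0,100],[60,29,-15,0,0,0,100],[80,29,-15,0,0,0,100],[80,29,-15,0,0,0,100],[80,29,-15,0,0,0,100],[80,29,-15,0,0,0,100]]
  ]
}}

```text
clock: 3.05
position: [0.6368, -0.1976, 0.1186]
ee_rot: [1.004, 1.324, -1.002]
force: [0.1, -0.3, 0.2]
width: 1.003
```

```bash
python3 - <<'E'
from h import *
T,s=pose(); im,d=optics.get_image('wrist'); save('wrist2',im)
print(s['position'],s['clock']); 
tgt=np.array([.65,-.1858,.013]); print('tool mm',(T[:3,:3].T@(tgt-T[:3,3])*1000).round(1)); print(T.round(4))
E
```

```text
[ 0.63676869 -0.19755449  0.11857472] 3.05
tool mm [105.6  15.6  -7.9]
[[ 0.0032  0.9621  0.2725  0.6368]
 [-0.001   0.2725 -0.9621 -0.1976]
 [-1.      0.0028  0.0018  0.1186]
 [ 0.      0.      0.      1.    ]]
```

View pics/wrist2.png

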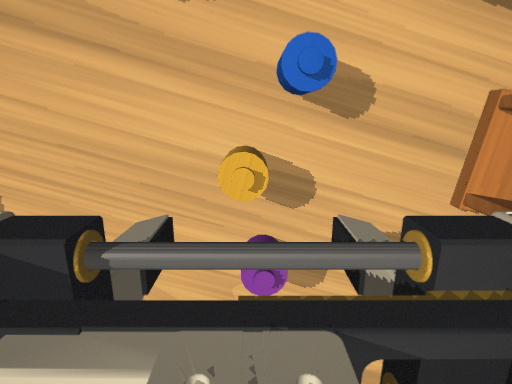

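Call:
{"api": "send_rows", "payload": {
  "rows": [
    [[0,8,-4,0,0,0,100],[0,16,-8,0,0,0,100],[15,16,-8,0,0,0,100],[30,16,-8,0,0,0,100],[40,16,-8,0,0,0,100],[40,16,-8,0,0,0,100],[40,16,-8,0,0,0,100],[40,16,-8,0,0,0,100]]
  ]
}}

```text
clock: 3.9
position: [0.649, -0.1851, 0.0767]
ee_rot: [1.003, 1.327, -1.003]
force: [0.2, 1.1, 0.8]
width: 1.003
```

```bash
python3 - <<'E'
from h import *
T,s=pose(); im,d=optics.get_image('wrist'); save('wrist3',im)
print(s['position'],s['clock'],s['joints'].round(3)); 
tgt=np.array([.65,-.1858,.013]); print('tool mm',(T[:3,:3].T@(tgt-T[:3,3])*1000).round(1)); print(T.round(4))
E
```

```text
[ 0.64901064 -0.18507753  0.07674033] 3.9 [ 0.309  0.662 -0.174  1.582  0.135  0.908 -1.207]
tool mm [63.7  0.7  0.9]
[[ 7.000e-04  9.620e-01  2.729e-01  6.490e-01]
 [-2.000e-04  2.729e-01 -9.620e-01 -1.851e-01]
 [-1.000e+00  6.000e-04  3.000e-04  7.670e-02]
 [ 0.000e+00  0.000e+00  0.000e+00  1.000e+00]]
```

View pics/wrist3.png

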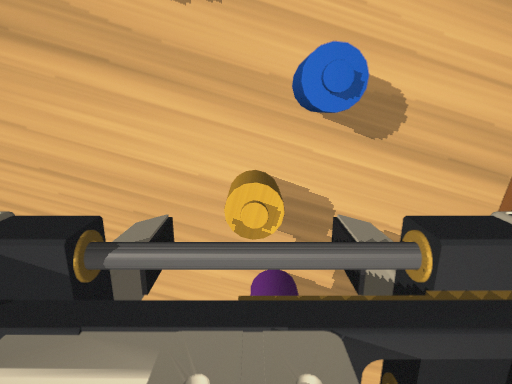

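The weight is centred between the jaws at column 255, so I'll go down and grip.

Call:
{"api": "send_rows", "payload": {
  "rows": [
    [[15,1,1,0,0,0,100],[30,1,1,0,0,0,100],[45,1,1,0,0,0,100],[55,1,1,0,0,0,100],[64,1,1,0,0,0,100],[64,1,1,0,0,0,100],[64,1,1,0,0,0,100],[64,1,1,0,0,0,100]]
  ],
  "grip_force": 25
}}

```text
clock: 4.75
position: [0.6505, -0.1856, 0.013]
ee_rot: [1.003, 1.326, -1.002]
force: [0.2, 0.5, 0.5]
width: 0.999
```

Call:
{"api": "send_rows", "payload": {
  "rows": [
    [[0,0,0,0,0,0,80],[0,0,0,0,0,0,65],[0,0,0,0,0,0,50],[0,0,0,0,0,0,35],[0,0,0,0,0,0,20],[0,0,0,0,0,0,20],[0,0,0,0,0,0,20],[0,0,0,0,0,0,20]]
  ],
  "grip_force": 25
}}

```text
clock: 5.55
position: [0.65, -0.1856, 0.0124]
ee_rot: [1.003, 1.327, -1.003]
force: [-0.2, -1.0, -0.9]
width: 0.442
```

Call:
{"api": "send_rows", "payload": {
  "rows": [
    [[0,0,0,0,0,0,20],[-5,0,0,0,0,0,20],[-20,0,0,0,0,0,20],[-45,0,0,0,0,0,20],[-75,0,0,0,0,0,20],[-105,0,0,0,0,0,20],[-135,0,0,0,0,0,20],[-150,0,0,0,0,0,20]]
  ]
}}

```text
clock: 6.35
position: [0.6511, -0.1856, 0.1663]
ee_rot: [1.004, 1.324, -1.001]
force: [0.3, 0.2, -4.9]
width: 0.441
```

```bash
python3 - <<'E'
from h import *
T,s=pose(); im,d=optics.get_image('wrist'); save('wrist4',im)
im2,d2=optics.get_image('scene'); save('scene4',im2)
print(s['position'],s['clock'],s['width'],s['force']); 
tgt=np.array([.5385,.1995,.17]); print('tool mm',(T[:3,:3].T@(tgt-T[:3,3])*1000).round(1)); print(T.round(4))
E
```

```text
[ 0.65107356 -0.18560182  0.16625006] 6.35 0.4408960087993789 [ 0.26542885  0.1583285  -4.88013927]
tool mm [  -4.5   -3.  -401.2]
[[ 4.100e-03  9.619e-01  2.733e-01  6.511e-01]
 [-8.000e-04  2.733e-01 -9.619e-01 -1.856e-01]
 [-1.000e+00  3.700e-03  1.900e-03  1.663e-01]
 [ 0.000e+00  0.000e+00  0.000e+00  1.000e+00]]
```

View pics/scene4.png

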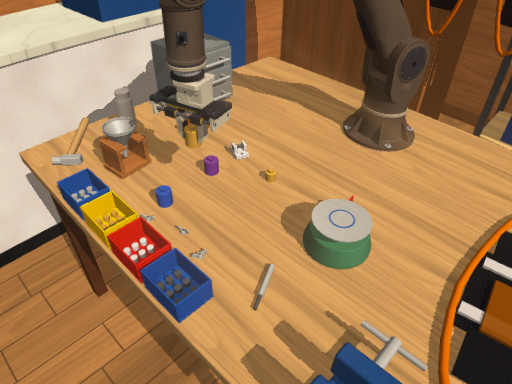

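View pics/wrist4.png

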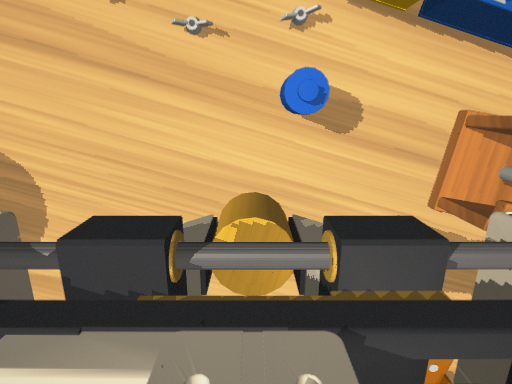

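The weight is held, with a load of 4.9 N. I'll carry it over to the scale.

Call:
{"api": "send_rows", "payload": {
  "rows": [
    [[0,0,-20,0,0,0,20],[0,0,-55,0,0,0,20],[0,0,-90,0,0,0,20],[0,-1,-130,0,0,0,20],[0,-1,-170,0,0,0,20],[0,-2,-210,0,0,0,20],[0,-2,-250,0,0,0,20],[0,-2,-285,0,0,0,20]]
  ]
}}

```text
clock: 7.25
position: [0.5677, 0.0906, 0.1606]
ee_rot: [1.001, 1.331, -1.004]
force: [0.2, -0.0, -5.0]
width: 0.44
```

Call:
{"api": "send_rows", "payload": {
  "rows": [
    [[0,0,-35,0,0,0,20],[0,0,-65,0,0,0,20],[0,-1,-90,0,0,0,20],[0,-1,-105,0,0,0,20],[0,-1,-115,0,0,0,20],[0,-1,-115,0,0,0,20],[0,-1,-115,0,0,0,20],[0,-1,-115,0,0,0,20]]
  ]
}}

```text
clock: 8.05
position: [0.5384, 0.1967, 0.1622]
ee_rot: [1.004, 1.326, -1.005]
force: [-0.1, 0.3, -4.6]
width: 0.44
```

```bash
python3 - <<'E'
from h import *
T,s=pose(); im,d=optics.get_image('wrist'); save('wrist5',im)
im2,d2=optics.get_image('scene'); save('scene5',im2)
print(s['position'],s['clock'],s['width'],s['force']); 
tgt=np.array([.5385,.1995,.105]); print('tool mm',(T[:3,:3].T@(tgt-T[:3,3])*1000).round(1)); print(T.round(4))
P=cloud('wrist',d,T); Q=(P-T[:3,3])@T[:3,:3]; print('button/top in tool:')
hsv=cv2.cvtColor(im,cv2.COLOR_RGB2HSV); m=(hsv[...,0]>17)&(hsv[...,0]<28)&(hsv[...,1]>140)&(P[...,2]>.13)
m[:, :200]=0;m[:,310:]=0; m[:190]=0
q=Q[m]; print(m.sum(),np.percentile(q,[5,50,95],axis=0).round(4), d[230:295:8,256].round(3)); print(Q[195:300:8,252].round(4))
pm=(abs(P[...,2]-.082)<.006)&(np.hypot(P[...,0]-.5385,P[...,1]-.1995)<.08); q=P[pm]; print('pan',pm.sum(),cv2.minEnclosingCircle(q[:,:2].astype(np.float32)),np.median(q[:,2]))
E
```

```text
[0.53835448 0.19665221 0.16215428] 8.05 0.44018255398513656 [-0.10387827  0.27185171 -4.55109518]
tool mm [57.2  0.9 -2.8]
[[-0.000e+00  9.626e-01  2.711e-01  5.384e-01]
 [-1.000e-03  2.711e-01 -9.626e-01  1.967e-01]
 [-1.000e+00 -3.000e-04  1.000e-03  1.622e-01]
 [ 0.000e+00  0.000e+00  0.000e+00  1.000e+00]]
button/top in tool:
5001 [[-0.0934 -0.0161 -0.015 ]
 [-0.0324  0.0139  0.    ]
 [-0.0002  0.0217  0.015 ]] [0.136 0.137 0.085 0.083 0.083 0.133 0.133 0.144 0.143]
[[ 0.0029  0.021  -0.0003]
 [-0.0127  0.0212 -0.0002]
 [-0.0243  0.0209 -0.0002]
 [-0.0323  0.0198 -0.0002]
 [-0.0321  0.0158 -0.0002]
 [-0.033   0.0122 -0.0002]
 [-0.0806  0.0308 -0.0001]
 [-0.0826  0.0293 -0.0001]
 [-0.0835  0.0273 -0.0001]
 [-0.0829  0.0244 -0.0001]
 [-0.0414 -0.0035 -0.0002]
 [-0.0403 -0.0083 -0.0002]
 [-0.0318 -0.0182 -0.0002]
 [-0.094   0.0217 -0.0001]]
pan 14316 ((0.5404994487762451, 0.19961850345134735), 0.07026691734790802) 0.08302264634266233
```

View pics/scene5.png

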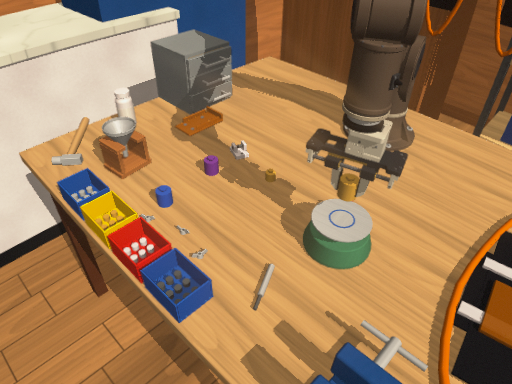

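View pics/wrist5.png

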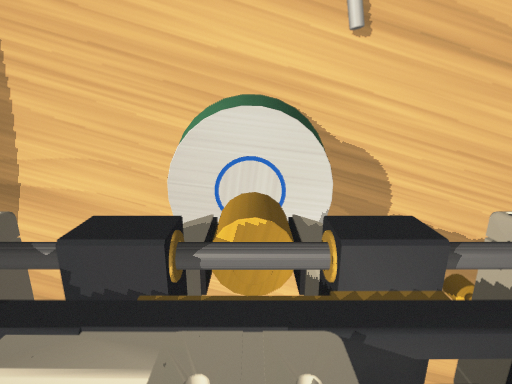

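The wrist view shows the blue ring centred at about (250,187), and the held weight is upright between the pads. I'll correct by a couple of mm and go down to just above the pan.

Call:
{"api": "send_rows", "payload": {
  "rows": [
    [[0,1,-3,0,0,0,20],[5,1,-3,0,0,0,20],[15,1,-3,0,0,0,20],[28,1,-3,0,0,0,20],[40,1,-3,0,0,0,20],[50,1,-3,0,0,0,20],[55,1,-3,0,0,0,20],[55,1,-3,0,0,0,20]]
  ]
}}

```text
clock: 8.95
position: [0.5374, 0.2013, 0.1063]
ee_rot: [1.002, 1.328, -1.004]
force: [0.2, -0.4, -5.2]
width: 0.439
```

Call:
{"api": "send_rows", "payload": {
  "rows": [
    [[0,0,0,0,0,0,20],[0,0,0,0,0,0,20],[1,0,0,0,0,0,20],[2,0,0,0,0,0,20],[3,0,0,0,0,0,20],[4,0,0,0,0,0,20],[4,0,0,0,0,0,20],[4,0,0,0,0,0,20]]
  ]
}}

```text
clock: 9.75
position: [0.5379, 0.2015, 0.1033]
ee_rot: [1.003, 1.328, -1.003]
force: [0.9, 0.4, -5.2]
width: 0.443
```

```bash
python3 - <<'E'
from h import *
T,s=pose(); im,d=optics.get_image('wrist'); save('wrist6',im)
print(s['position'],s['clock'],s['width'],s['force']); 
tgt=np.array([.5393,.1996,.095]); print('tool mm',(T[:3,:3].T@(tgt-T[:3,3])*1000).round(1)); print(T.round(4))
E
```

```text
[0.53789484 0.20154303 0.10330058] 9.75 0.4425541282007555 [ 0.88830274  0.41116825 -5.15083265]
tool mm [8.3 0.8 2.3]
[[-1.000e-04  9.620e-01  2.732e-01  5.379e-01]
 [-1.000e-04  2.732e-01 -9.620e-01  2.015e-01]
 [-1.000e+00 -1.000e-04  1.000e-04  1.033e-01]
 [ 0.000e+00  0.000e+00  0.000e+00  1.000e+00]]
```

View pics/wrist6.png

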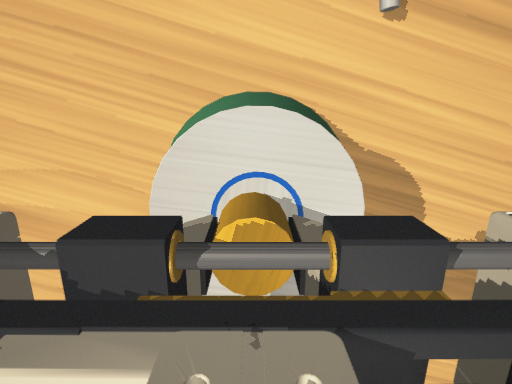

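Call:
{"api": "send_rows", "payload": {
  "rows": [
    [[0,0,1,0,0,0,20],[0,1,2,0,0,0,20],[2,1,2,0,0,0,20],[4,1,2,0,0,0,20],[6,1,2,0,0,0,20],[7,1,2,0,0,0,20],[7,1,2,0,0,0,20],[7,1,2,0,0,0,20]]
  ]
}}

```text
clock: 10.6
position: [0.5394, 0.2, 0.0963]
ee_rot: [1.003, 1.328, -1.003]
force: [0.0, -0.3, -5.2]
width: 0.437
```

Call:
{"api": "send_rows", "payload": {
  "rows": [
    [[0.5,0,0,0,0,0,20],[1,0,0,0,0,0,20],[1.5,0,0,0,0,0,20],[2,0,0,0,0,0,20],[2.5,0,0,0,0,0,20],[3,0,0,0,0,0,20],[3,0,0,0,0,0,20],[3,0,0,0,0,0,20]]
  ]
}}

```text
clock: 11.4
position: [0.5395, 0.1999, 0.0934]
ee_rot: [1.003, 1.327, -1.003]
force: [-0.3, -0.1, -3.0]
width: 0.438
```

Call:
{"api": "send_rows", "payload": {
  "rows": [
    [[0.5,0,0,0,0,0,20],[1,0,0,0,0,0,20],[1.5,0,0,0,0,0,20],[2,0,0,0,0,0,20],[2.5,0,0,0,0,0,20],[3,0,0,0,0,0,20],[3,0,0,0,0,0,20],[3,0,0,0,0,0,20]]
  ]
}}

```text
clock: 12.2
position: [0.5395, 0.1999, 0.0904]
ee_rot: [1.003, 1.327, -1.003]
force: [-0.5, -1.5, -1.6]
width: 0.442
```

Call:
{"api": "send_rows", "payload": {
  "rows": [
    [[0.5,0,0,0,0,0,20],[1,0,0,0,0,0,20],[1.5,0,0,0,0,0,20],[2,0,0,0,0,0,20],[2,0,0,0,0,0,20],[2,0,0,0,0,0,20],[2,0,0,0,0,0,20],[2,0,0,0,0,0,20]]
  ]
}}

```text
clock: 13.0
position: [0.5395, 0.1999, 0.0884]
ee_rot: [1.003, 1.327, -1.003]
force: [-0.3, -1.2, -1.6]
width: 0.439
```

```bash
python3 - <<'E'
from h import *
T,s=pose(); print(s['position'],s['force'],s['clock'])
im,d=optics.get_image('wrist'); save('wrist7',im)
P=cloud('wrist',d,T); pm=(abs(P[...,2]-.078)<.012)&(np.hypot(P[...,0]-.5393,P[...,1]-.1995)<.068); print(np.median(P[pm][:,2]))
E
```

```text
[0.53949463 0.19994596 0.08838335] [-0.34772659 -1.15080793 -1.59855524] 13.0
0.0770935540365714
```

View pics/wrist7.png

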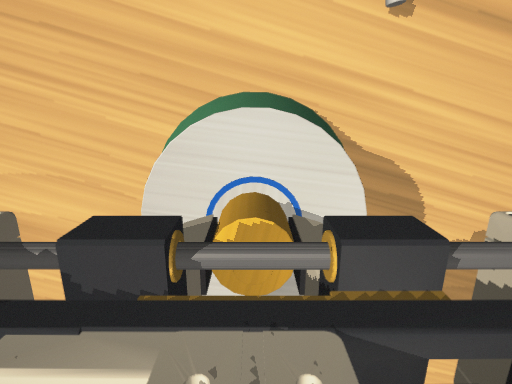

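Call:
{"api": "send_rows", "payload": {
  "rows": [
    [[0.5,0,0,0,0,0,20],[1,0,0,0,0,0,20],[1,0,0,0,0,0,20],[1,0,0,0,0,0,20],[1,0,0,0,0,0,20],[1,0,0,0,0,0,20],[1,0,0,0,0,0,20],[1,0,0,0,0,0,20]]
  ]
}}

```text
clock: 13.85
position: [0.5395, 0.1999, 0.0874]
ee_rot: [1.003, 1.327, -1.003]
force: [-1.5, -1.1, -0.0]
width: 0.44
```

The force on the tool is near zero, so the pan now carries the weight. I'll open the jaws.

Call:
{"api": "send_rows", "payload": {
  "rows": [
    [[0,0,0,0,0,0,44],[0,0,0,0,0,0,47],[0,0,0,0,0,0,50],[0,0,0,0,0,0,55],[0,0,0,0,0,0,65],[0,0,0,0,0,0,80],[0,0,0,0,0,0,90],[0,0,0,0,0,0,90]]
  ],
  "grip_force": 5
}}

```text
clock: 14.65
position: [0.5395, 0.1999, 0.0874]
ee_rot: [1.003, 1.327, -1.003]
force: [0.8, -0.1, -0.2]
width: 0.85
```

```bash
python3 - <<'E'
from h import *
T,s=pose(); print(s['position'],s['force'],s['clock'],s['width'])
im,d=optics.get_image('wrist'); save('wrist8',im)
E
```

```text
[0.5394561  0.19991343 0.08735484] [ 0.82523871 -0.0505931  -0.17637684] 14.65 0.8501482647861215
```

View pics/wrist8.png

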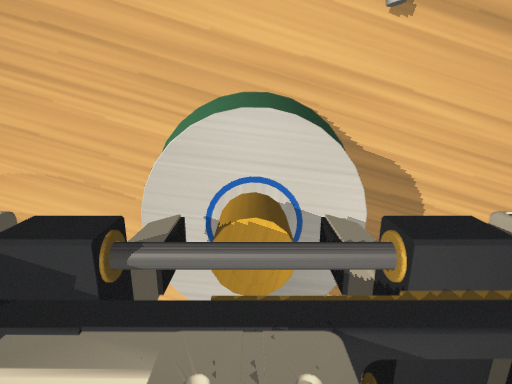

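The jaws are clear on both sides and the weight stands at (252,245). I'll raise straight up.

Call:
{"api": "send_rows", "payload": {
  "rows": [
    [[-5,0,0,0,0,0,100],[-15,0,0,0,0,0,100],[-30,0,0,0,0,0,100],[-50,0,0,0,0,0,100],[-75,0,0,0,0,0,100],[-100,0,0,0,0,0,100],[-125,0,0,0,0,0,100],[-150,0,0,0,0,0,100]]
  ]
}}

```text
clock: 15.5
position: [0.5394, 0.2, 0.2395]
ee_rot: [1.004, 1.327, -1.002]
force: [0.7, 1.0, -0.2]
width: 0.996
```

Call:
{"api": "send_rows", "payload": {
  "rows": [
    [[0,-30,0,0,0,0,100],[0,-60,0,0,0,0,100],[0,-90,0,0,0,0,100],[0,-110,0,0,0,0,100],[0,-120,0,0,0,0,100],[0,-120,0,0,0,0,100],[0,-120,0,0,0,0,100],[0,-120,0,0,0,0,100]]
  ]
}}

```text
clock: 16.3
position: [0.425, 0.1675, 0.2375]
ee_rot: [1.004, 1.327, -1.003]
force: [0.5, -0.5, 0.4]
width: 1.001
```

```bash
python3 - <<'E'
from h import *
T,s=pose(); print(s['position'],s['force'],s['clock'],s['width'])
for n in ['scene','wrist']:
    T,_=pose(); im,d=optics.get_image(n); save(n+'9',im); P=cloud(n,d,T)
    h=np.hypot(P[...,0]-.539,P[...,1]-.1995)
    pm=(P[...,2]>.06)&(P[...,2]<.09)&(h<.065); print(n,'pan z',np.median(P[pm][:,2]))
    for lo,hi in[(.112,.122),(.125,.135)]:
        k=(h<.05)&(P[...,2]>lo)&(P[...,2]<hi)
        if k.sum()>5: print(k.sum(),cv2.minEnclosingCircle(P[k][:,:2].astype(np.float32)),np.median(P[k][:,2]))
    pm=(P[...,2]>.066)&(P[...,2]<.086)&(h<.09); print('pan c',cv2.minEnclosingCircle(P[pm][:,:2].astype(np.float32)))
    k=(np.hypot(P[...,0]-.474,P[...,1]+.078)<.03)&(P[...,2]>.02); print('small',k.sum(),P[k].mean(0) if k.any() else '')
E
```

```text
[0.42504792 0.16749384 0.23746808] [ 0.52098106 -0.5310032   0.40988719] 16.3 1.0009917093893255
scene pan z 0.07648715767118952
167 ((0.5394927263259888, 0.20162713527679443), 0.021148325875401497) 0.11958693954668831
40 ((0.539461076259613, 0.20145010948181152), 0.009660221636295319) 0.1279273124175213
pan c ((0.5312521457672119, 0.19938595592975616), 0.07963740825653076)
small 69 [ 0.47403416 -0.07680178  0.02747849]
wrist pan z 0.07624566589983739
1538 ((0.5396393537521362, 0.19997861981391907), 0.02114000730216503) 0.12015389356874176
427 ((0.5395541191101074, 0.20000441372394562), 0.009448999539017677) 0.1282122871073697
pan c ((0.5283547043800354, 0.19632361829280853), 0.07851032167673111)
small 467 [ 0.47180376 -0.0774355   0.02798925]
```

View pics/scene9.png

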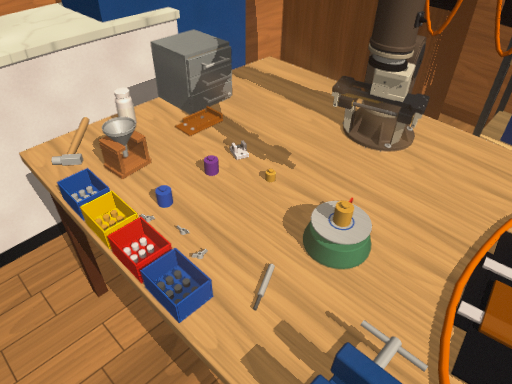

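View pics/wrist9.png

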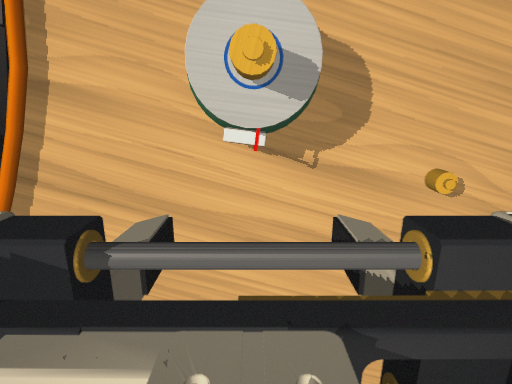

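The weight stands upright and centred at (0.5396, 0.2000), against the pan centre at about (0.539, 0.1996). The pan has sunk about 6 mm, and the small weight hasn't moved. I'll hand it in.

```bash
python3 -c "
from cell import arm
print(arm.sign_off())"
```

```text
the job is handed in; nothing more can be done
None
```

The larger brass weight is standing upright in the middle of the scale's pan, released and carried freely. I handed the job in at about 16.4 s of the 43 s allowed; no verdict was reported.

- **Setting down:** I lowered it onto the pan about 0.5 mm at a time until the force on the tool read about zero. Then I opened the jaws, lifted straight up and moved clear.
- **Centring:** The last wrist picture puts the weight's axis at (0.5396, 0.2000). The pan centre is at about (0.539, 0.1996), so it is within about 1 mm. The scene camera put the weight's y 1.5 mm higher, which is within the calibration error.
- **Upright:** The cylinder top and button are about 44 mm and 52 mm above the pan, as they should be.
- **Pan:** It has sunk about 6 to 7 mm, within the expected 5 to 8 mm and well short of the 22 mm stop.
- **Everything else:** The small brass weight and the blue and purple look-alikes are where they were. The robot is touching nothing.

One check failed: my last circle fit on the pan edge came out too large (79 mm radius instead of 70). It had probably picked up points outside the disc, so I used the earlier fits of the empty pan. The blue ring, which shows all round the weight, agrees with them.

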